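# Unclamp the finished clock plate and lay it in the job tray

### The arm

A 7-joint arm with a two-finger parallel gripper is mounted at the origin on the work surface. World frame = base frame: x ahead of the robot, y to its left, z up, the work surface at z = 0. Lengths are in m, angles in rad, forces in N, time in s.
With the tool pointing down it reaches from about 0.4 to 0.85 m from the base axis. Payload 10.4 kg.
Tool frame: the origin (TCP) lies at the very end of the fingers, on their centre line; the grasp point (between the pads) lies 19 mm behind it; x points along the fingers, y is the direction in which the jaws open and shut, and the axes are right-handed (so a half turn about x gives the same grasp; the last joint's range is limited). The gripper opens to 85 mm and grips with 20 to 120 N. Pads are 22 mm wide; open, the fingers measure 114 mm over their backs; the gripper's body (76 mm by 85 mm) begins 54 mm behind the grasp point. The pads swing forward as they close: fully open they stand 13 mm farther back than shut.
Start: joints at [-1.32, 0.332, -0.065, 1.46, 0.022, 1.35, -0.088], TCP at [0.169, 0.602, 0.2] pointing down, gripper open.
Joint ranges: [-2.6, 2.6], [-0.5, 2.12], [-1.47, 1.34], [0.16, 2.42], [-1.27, 4.41], [0.06, 2.06], [-2.6, 2.6]. Speed limits (rad/s): [2.22, 2.22, 2.79, 2.79, 3.14, 3.14, 3.14].

### API

Orientations are given as a unit quaternion [x, y, z, w].
In Python, from workcell import monitor, camera, ticket, regions_of gives the robot as it stands.
- The arm moves only by the tool step_arm, never from a script. Its argument "increments" is a list of rows, each a list of 5 numbers: the finger opening in m, from 0 to 0.0854, then the shift along the world's x, y, z in m, then the turn about the world's z in rad. A call has 1 to 12 rows; each row shifts and turns the commanded pose from where the row before left it; what a row does not reach is not made up. A row lasts 1/12 s, in which the tool goes at most 41.7 mm and 7.16 degrees, less where a joint would pass 70% of its speed; a pose out of reach is approached as far as the arm can. A call with a gripper value outside its range is refused whole. The fingers move at their own pace and stop on an object; "force" is the grip in N (left out, the last holds). Time passes only in rows, so rows that do not move let the fingers close. It gives the time, the measured TCP pose, the force and the opening at its end, in the units of the state.
- monitor.get_obs(): the state, without advancing time (a new reading comes with each control period).
- camera(name): name is "side" or "top"; returns a dict with "color" (420x560x3 uint8, red, green, blue), "range_z" (420x560 float32, m along the optical axis (not along the pixel's ray), 0 where there is no reading), "fx", "fy", "cx", "cy" (pixels), "k1" (the pictures are not rectified: a ray, as slopes to the right and down, at radius r is drawn at 1 + k1 r^2 times it, then the intrinsics apply), "cam_to_world" (4x4, takes a point from camera to world coordinates). Camera axes: x right, y up, looking along -z (the intrinsics and any distortion apply to the point x, -y, -z); pixel columns grow to the right and rows downward; lengths in m; the calibration is good to about 2 mm. A picture is of the moment at which its call begins.
- ticket.hand_in(): hands the job in, once; it reports no verdict.
Trained networks look in a picture, given as the dict that the camera call returned (one of the last four; its "shot" number tells which), for a name from the list of things; names that differ only in an ending like _2 or _b are one class to them, and where a whole thing is asked for, a point or a joint stands for the part that bears it (a point fixed in the world has none). Each returns a list of dicts, best first, with "p" (0 to 1); they miss things now and then, are a little off and sometimes report something else, mostly with a low value. They report only what shows in the picture. A call takes as long as a camera call. They do not tell look-alikes from the thing itself.
- regions_of(picture, query): "region" (420x560 bool, what is visible of it) and "centre" ([row, column] in pixels, amid what is visible of it).
The state is a dict: "clock": time; "joint_pos": joint angles; "joint_velocities": joint speeds; "tau": joint torques, N m; "position": TCP position; "ee_rot": TCP orientation; "ft_force": force on the tool from outside, world axes, zero at the start; "torque": the same for the moment, N m; "grip_width": opening from 0.0 (shut) to 1.0 (fully open).
Only numpy, scipy, OpenCV 4.12 (cv2) and the standard library are available. Lean on these libraries where they do the work, as an engineer would, in place of code of your own. Each camera call takes 0.05 s, during which the arm holds its last target. There are 200 camera calls.

### The job

The brass clock plate in the fixture is finished: flip the toggle clamp fully open by its red handle, then lift the plate up out of its locating pins and lay it gently, same face up and lengthwise, flat in the empty bay of the job tray. Leave the clamp open and everything else where it is.

Things in the scene. Friction and masses are not known exactly. Their poses are not given: they have to be found in the camera images.
- fixture: Aluminium fixture plate fixed to the table, 256 x 104 x 12 mm (x -116 to +140 mm), origin on its underside. x runs from the clamp (at x -107 to -13 mm) to the clock plate, z up. The clock plate rests on two 56 mm long cross bars at x = 28 and 112 mm, tops at z = 32 mm, so both its long edges (y = +-32 mm) are free between x = 35 and 105 mm.
- clamp_arm (a joint): Arm of the horizontal toggle clamp: about 0 to 0.02 shut and locked (level over the plate), 1.6 fully open (upright). Pivot at x = -30, z = 44 mm of the fixture, axis along its y; arm 70 mm long, 18 mm wide, its sprung rubber tip presses on the plate with about 5 N. Only lifting the handle raises it; friction keeps it where it is left.
- handle_grip (a point): Middle of the clamp's red round grip, 18 mm thick, 58 mm long along the fixture's x (tips 8 degrees up at its far end), free all round. Lifted a few N, it swings up in the fixture's xz plane and tips forward 1.2 rad: x, z in mm of the fixture (arm angle): -126, 80 (0); -120, 111 (0.1); -118, 127 (0.3); -115, 142 (0.6); -110, 152 (0.9); -101, 160 (1.2); -92, 162 (1.4); -79, 163 (1.6).
- plate_centre (a point): Centre of the loose brass clock plate, 116 x 64 x 6 mm, about 0.31 kg, half-way up its thickness. x along its length, y across, z up. It starts at x = 70, z = 35 mm of the fixture, its length along the fixture's x, within eight 8 mm pins (tops at z = 41 mm) 1.5 mm off its edges: two per long side at x = 28 and 112 mm, two per end at y = +-18 mm.
- tray: Black job tray with grey lining, fixed to the table, 300 x 172 mm, 22 mm high, walls 6 mm, floor 5 mm; origin at the middle of its underside, x along its length. A 20 mm high divider at x = 39 mm parts the empty bay (x -144 to +36, y -80 to +80 mm) from the parts bay with barrel and wheel (x +42 to +144 mm).
- bay_centre (a point): Centre of the empty bay's floor (5 mm over the table), 180 mm long in the tray's x and 160 mm wide; axes as the tray's.
- barrel: Brass spring barrel, 44 mm across, 30 mm high, standing in the tray's parts bay; origin under its centre.
- wheel: Brass gear wheel with its arbor upright, 58 mm across, 32 mm high, in the tray's parts bay; origin under its centre.
- loupe: Black eyeglass loupe standing on the table beside the clamp, 40 mm across, 36 mm high; origin under its centre.
- case_back: Round steel watch case back, 44 mm across, 6 mm thick, lying on the robot's side of the tray; origin under its centre.
- tweezers: Steel tweezers 132 mm long, 10 mm wide, 8 mm high, lying on the table on the robot's side; origin under their middle.
- screwdriver: Blue screwdriver 150 mm long lying at the back of the table; origin under its middle.
- holder: Aluminium movement holder with two jaws, 76 x 40 mm, 24 mm high, at the back of the table; origin under its middle.
- seat (a point): Fixed point of the fixture where the plate's centre sits at the start (x = 70, z = 35 mm of the fixture).
Things that resemble listed ones, but are neither listed nor needed, are in the scene too. There is more than one size of the part that bears plate_centre; the job needs the largest.

How it is judged:
On the way, in this order (a step that is already met when the one before it is completed fails the run):
1. the clamp is flipped open (arm past 1.25 rad) while the plate still sits in its pins (value of joint clamp_arm above 1.25 rad and z of plate_centre in the frame of fixture below 0.041 m and distance of plate_centre from where it was at the start of the episode below 0.012 m), for 0.2 s.
2. the plate is lifted clear above the pins, the clamp still open (value of joint clamp_arm above 1.25 rad and z of plate_centre in the frame of fixture above 0.055 m), for 0.1 s.
At the end, for the whole second after the job is handed in: The plate lies released and at rest flat on the empty bay's floor (tilt under 0.05 rad, centre at most 6 mm over the floor and within 40 mm lengthwise and 55 mm crosswise of the bay's centre), same face up, its length within 20 degrees of the tray's; the clamp arm is still open past 1.25 rad (value of joint clamp_arm above 1.25 rad and z of plate_centre in the frame of bay_centre between 0 and 0.006 m and x of plate_centre in the frame of bay_centre between -0.04 and 0.04 m and y of plate_centre in the frame of bay_centre between -0.055 and 0.055 m and angle between plate_centre's own z axis and vertical below 0.05 rad and angle between the x axis of plate_centre and the x axis of tray, either way round below 0.35 rad and linear speed of plate below 0.02 m/s and contact force between the fingers and plate below 0.05 N); the robot touches nothing.
It fails at once if the plate is let go or dropped more than about 12 mm above the tray floor (horizontal distance between plate_centre and seat above 0.1 m and contact force between the fingers and plate below 0.02 N and z of plate_centre in the frame of bay_centre above 0.015 m).
It fails at once if the plate is banged down or rammed against the tray (over 45 N) (contact force between plate and tray above 45 N).
It fails at once if the plate is tipped by more than 0.6 rad (angle between plate_centre's own z axis and vertical above 0.6 rad).
It fails at once if a bystander is moved by more than 20 mm (distance of any of loupe, case_back, tweezers, screwdriver, holder, barrel, wheel from where it was at the start of the episode above 0.02 m).
It also fails if it takes over 61 s, if anything falls off the work surface, if the arm or the gripper's body presses on something with over 40 N, if the wrist force passes 120 N, or if a joint passes its speed limit or range.

## Working session

There is one attempt and no reset: what is moved stays moved. The work goes in short steps, Python scripts to look and compute and a tool call to move; the robot and the scene stay as the last step left them, time stands still between calls to the robot, and variables do not carry over. Pictures are saved under pics/ and viewed, about 8 in all and at most 12, crops included, and the job is handed in when it is done.

Besides the shell and the picture viewer there is one more tool, called after ">>>" as a command line: name --pt "numbers of a row" for each row, then --argument value for the rest. step_arm: Moves the arm, as the interface text tells. Its arguments: {"type":"object","properties":{"increments":{"type":"array"},"force":{"type":"number"}},"required":["increments"]}

```bash
mkdir -p pics; cat > h.py <<'E'
import numpy as np, cv2
from workcell import monitor, camera, ticket, regions_of
def world(p):
    v,u=np.mgrid[0:420,0:560].astype(float)
    xd=(u-p["cx"])/p["fx"]; yd=(v-p["cy"])/p["fy"]
    x,y=xd.copy(),yd.copy()
    for _ in range(10):
        s=1+p["k1"]*(x*x+y*y); x,y=xd/s,yd/s
    z=p["range_z"]; P=np.stack([x*z,-y*z,-z],-1); T=np.array(p["cam_to_world"])
    W=P@T[:3,:3].T+T[:3,3]; W[z<=0]=np.nan
    return W
def save(p,n,crop=None,s=1):
    im=p["color"][...,::-1]
    if crop: im=im[crop[0]:crop[1],crop[2]:crop[3]]
    cv2.imwrite("pics/"+n,cv2.resize(im,None,fx=s,fy=s,interpolation=cv2.INTER_CUBIC))
E
python3 - <<'E'
from h import *
ims=[]
print({k:v for k,v in monitor.get_obs().items() if k in("clock","position","ee_rot","grip_width")})
for c in("top","side"):
    p=camera(c); save(p,c+"0.png",s=1.42); W=world(p); np.save(c+"0.npy",W); 
    print(c,p["shot"],np.array(p["cam_to_world"])[:3,3])
    for q in("fixture","clamp_arm","handle_grip","plate_centre","tray","barrel","wheel","loupe","case_back","tweezers","holder","screwdriver"):
        for r in regions_of(p,q)[:4]:
            m=r["region"]; w=W[m]; w=w[~np.isnan(w[:,0])]
            if len(w): print(q,round(r["p"],2),np.round(r["centre"]),m.sum(),np.round(np.median(w,0),3), cv2.minAreaRect((w[:,:2]*1000).astype(np.float32)))
E
```

```text
{'clock': 0.0, 'position': array([0.1689117 , 0.60130386, 0.19930769]), 'ee_rot': array([ 0.0959962 ,  0.70052942, -0.09700711,  0.70045191]), 'grip_width': 0.9985940816086908}
top 1 [ 0.33879123 -0.00490448  1.3508924 ]
fixture 0.6 [207. 330.] 1765 [ 0.532 -0.163  0.013] ((543.4714965820312, -185.95501708984375), (109.39143371582031, 291.94000244140625), 4.179387092590332)
clamp_arm 0.69 [201. 326.] 260 [ 0.539 -0.146  0.073] ((538.045654296875, -136.88136291503906), (22.656579971313477, 192.50413513183594), 5.355365753173828)
handle_grip 0.7 [205. 304.] 101 [ 0.534 -0.069  0.086] ((534.708740234375, -71.29232788085938), (16.910276412963867, 61.5667610168457), 0.6066563129425049)
handle_grip 0.4 [143. 308.] 192 [ 0.773 -0.103  0.013] ((775.0293579101562, -99.87107849121094), (42.77983093261719, 70.4400863647461), 0.07266342639923096)
plate_centre 0.87 [184. 400.] 319 [ 0.62  -0.416  0.003] ((618.8550415039062, -415.76025390625), (48.80938720703125, 84.5721206665039), 74.65939331054688)
plate_centre 0.78 [202. 362.] 575 [ 0.544 -0.269  0.037] ((547.2868041992188, -263.1003723144531),
[... 4137 characters left out ...]
53515625, -201.30711364746094), (37.945743560791016, 77.98792266845703), 30.606327056884766)
tweezers 0.45 [418. 236.] 23 [0.345 0.429 0.003] ((343.91455078125, 428.14398193359375), (14.921835899353027, 6.1891188621521), 52.509422302246094)
tweezers 0.35 [276. 256.] 473 [0.486 0.16  0.016] ((489.1405944824219, 156.2094268798828), (59.61696243286133, 63.479671478271484), 46.46779251098633)
holder 0.65 [162. 228.] 320 [ 0.77  -0.103  0.013] ((775.7867431640625, -109.44602966308594), (54.75650405883789, 99.09481811523438), 12.710688591003418)
screwdriver 0.64 [201. 196.] 319 [0.759 0.049 0.019] ((769.2445068359375, 69.79822540283203), (40.040714263916016, 159.2867431640625), 1.2361363172531128)
```

View pics/top0.png

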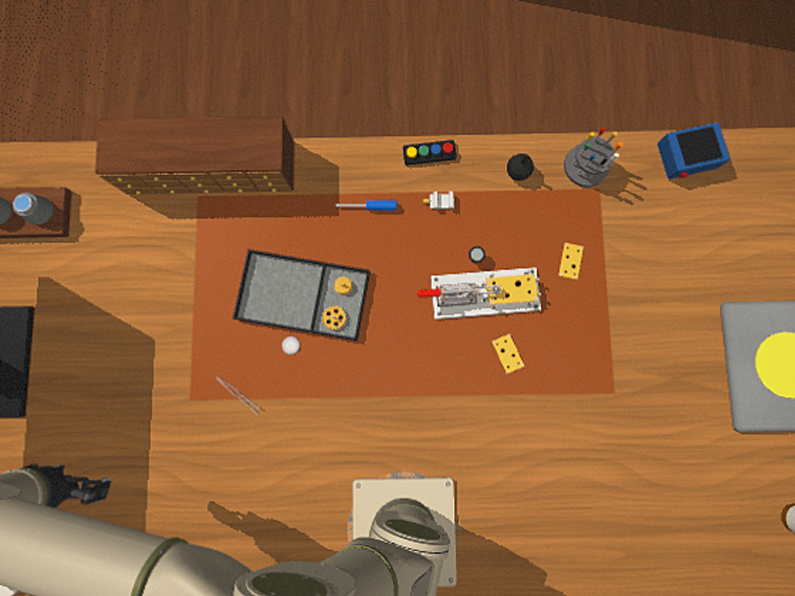

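```bash
python3 - <<'E'
import cv2
im=cv2.imread("pics/side0.png"); cv2.imwrite("pics/sidecrop.png",cv2.resize(im[150:310,330:560],None,fx=3.4,fy=3.4,interpolation=cv2.INTER_CUBIC))
E
```

```text
(no output)
```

View pics/sidecrop.png

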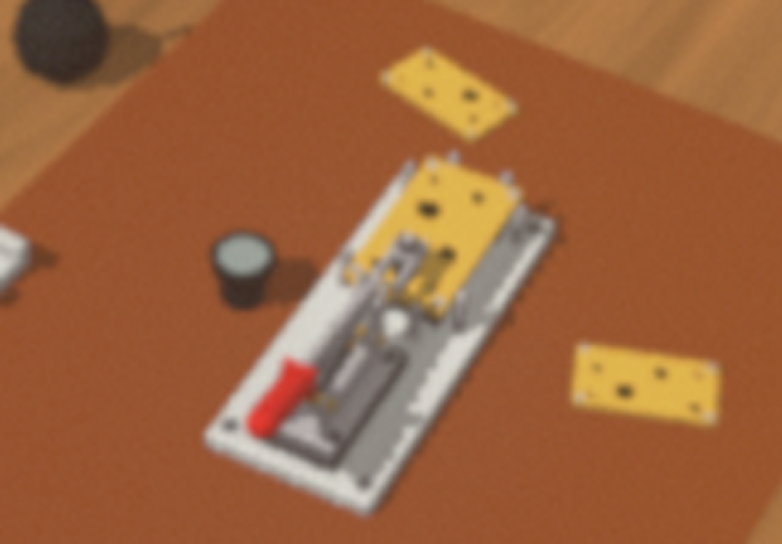

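Top view: the brass plates are at px (202,362) in the fixture (116x64 mm, z 37 mm), (184,400) and (250,361). The last two are about 85x47 mm and lie on the table, so they are look-alikes. The crop shows the largest plate in the pins under the clamp, so that's my target. The only red grip is at px (205,304), and the holder at (143,308) was a false hit. I'm moving above the grip.

>>> step_arm --pt "0.05 0.02 -0.027 0 -0.1025" --pt "0.05 0.02 -0.027 0 -0.1025" --pt "0.05 0.02 -0.027 0 -0.1025" --pt "0.05 0.02 -0.027 0 -0.1025" --pt "0.05 0.02 -0.027 0 -0.1025" --pt "0.05 0.02 -0.027 0 -0.1025" --pt "0.05 0.02 -0.027 0 -0.1025" --pt "0.05 0.02 -0.027 0 -0.1025" --pt "0.05 0.02 -0.027 0 -0.1025" --pt "0.05 0.02 -0.027 0 -0.1025" --pt "0.05 0.02 -0.027 0 -0.1025" --pt "0.05 0.02 -0.027 0 -0.1025" --force 25

```text
clock: 2.3
position: [0.4098, 0.2763, 0.2004]
ee_rot: [0.485, 0.515, -0.484, 0.515]
ft_force: [0.4, 0.0, -0.2]
grip_width: 0.588
```

>>> step_arm --pt "0.05 0.0104 -0.0288 0 0" --pt "0.05 0.0104 -0.0288 0 0" --pt "0.05 0.0104 -0.0288 0 0" --pt "0.05 0.0104 -0.0288 0 0" --pt "0.05 0.0104 -0.0288 0 0" --pt "0.05 0.0104 -0.0288 0 0" --pt "0.05 0.0104 -0.0288 0 0" --pt "0.05 0.0104 -0.0288 0 0" --pt "0.05 0.0104 -0.0288 0 0" --pt "0.05 0.0104 -0.0288 0 0" --pt "0.05 0.0104 -0.0288 0 0" --pt "0.05 0.0104 -0.0288 0 0"

```text
clock: 3.3
position: [0.5342, -0.0693, 0.2004]
ee_rot: [0.483, 0.516, -0.483, 0.517]
ft_force: [-0.1, 0.5, -0.3]
grip_width: 0.59
```

```bash
python3 - <<'E'
from h import *
from scipy.spatial.transform import Rotation as R
o=monitor.get_obs(); print(o["clock"],o["position"],R.from_quat(o["ee_rot"]).as_matrix().round(3).tolist(),o["grip_width"],o["joint_pos"].round(2))
p=camera("side"); W=world(p); im=p["color"].astype(int)
m=(im[...,0]>130)&(im[...,1]<60)&(im[...,2]<70)&(abs(W[...,1]+.08)<.08)&(abs(W[...,0]-.53)<.06)&(W[...,2]>.06)
w=W[m]; print(m.sum(), np.round(np.percentile(w,[2,50,98],axis=0),4) if m.sum() else 0)
W=np.load("top0.npy"); w=W[(abs(W[...,1]+.07)<.04)&(abs(W[...,0]-.535)<.03)&(W[...,2]>.07)]; print(len(w),np.percentile(w,[2,50,98],axis=0).round(4))
save(p,"side1.png",(90,300,180,460),2.8)
E
```

```text
3.3 [ 0.53415732 -0.06926222  0.20043571] [[0.001, 0.998, 0.067], [0.0, 0.067, -0.998], [-1.0, 0.001, -0.0]] 0.5901895547293244 [-0.55  0.15  0.66  1.72 -0.09  1.3   0.2 ]
54 [[ 0.5245 -0.0862  0.078 ]
 [ 0.5276 -0.0665  0.0867]
 [ 0.5328 -0.0415  0.0908]]
100 [[ 0.5264 -0.1057  0.0756]
 [ 0.5343 -0.0713  0.0864]
 [ 0.543  -0.0407  0.0942]]
```

View pics/side1.png

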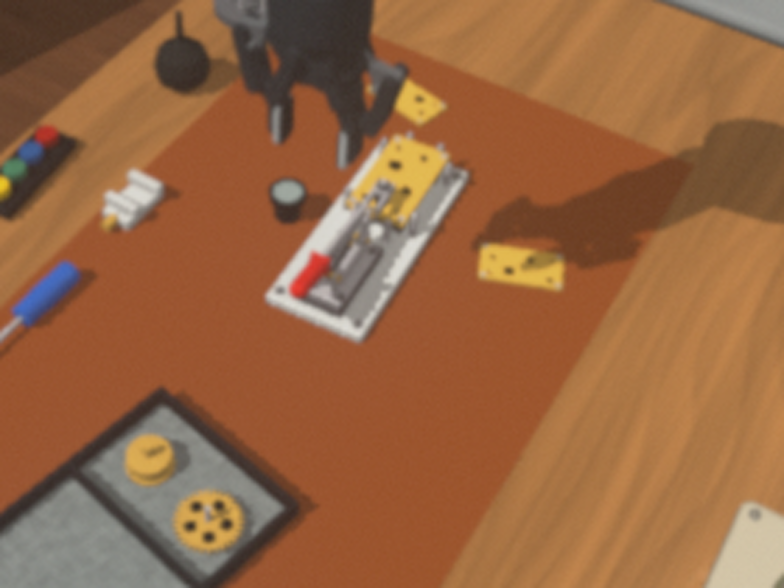

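The gripper is over the red grip (crop px 310,272), which spans y -0.041 to -0.097, matching the description. Descending and gripping.

>>> step_arm --pt "0.05 0 0 -0.025 0" --pt "0.05 0 0 -0.03 0" --pt "0.05 0 0.001 -0.03 0" --pt "0.05 0 0 -0.03 0" --pt "0.05 0 0 -0.024 0" --pt "0.05 0 0 0 0" --pt "0 0 0 0 0" --pt "0 0 0 0 0" --pt "0 0 0 0 0" --pt "0 0 0 0 0" --pt "0 0 0 0 0" --pt "0 0 0 0 0" --force 25

```text
clock: 4.35
position: [0.5342, -0.0668, 0.0619]
ee_rot: [0.483, 0.516, -0.483, 0.517]
ft_force: [0.6, 0.6, 0.3]
grip_width: -0.001
```

The gripper shut on nothing, so I'm checking where the grip is.

```bash
python3 - <<'E'
from h import *
for c in("top","side"):
    p=camera(c); W=world(p); im=p["color"].astype(int)
    m=(im[...,0]>110)&(im[...,1]<70)&(im[...,2]<70)&(im[...,0]>2.2*im[...,1])&(abs(W[...,1]+.08)<.1)&(abs(W[...,0]-.53)<.08)&(W[...,2]>.03)
    w=W[m]; print(c,m.sum(), np.round(np.percentile(w,[2,50,98],axis=0),4).tolist() if m.sum() else 0)
    print(monitor.get_obs()["position"],monitor.get_obs()["grip_width"])
    if c=="side": a=p
    else: b=p
A=cv2.resize(b["color"][165:245,270:390],(600,400),interpolation=3)
B=cv2.resize(a["color"][110:230,240:360],(600,600),interpolation=3)
cv2.imwrite("pics/g.png",cv2.resize(np.hstack([cv2.resize(A,(600,600)),B]),(800,400))[...,::-1])
E
```

```text
top 0 0
[ 0.53406451 -0.06675556  0.06164648] -0.0039046164960082636
side 51 [[0.5242, -0.0865, 0.0756], [0.5273, -0.0536, 0.0858], [0.5323, -0.0403, 0.0921]]
[ 0.53399122 -0.06679964  0.06149136] -0.0073486488811235675
```

View pics/g.png

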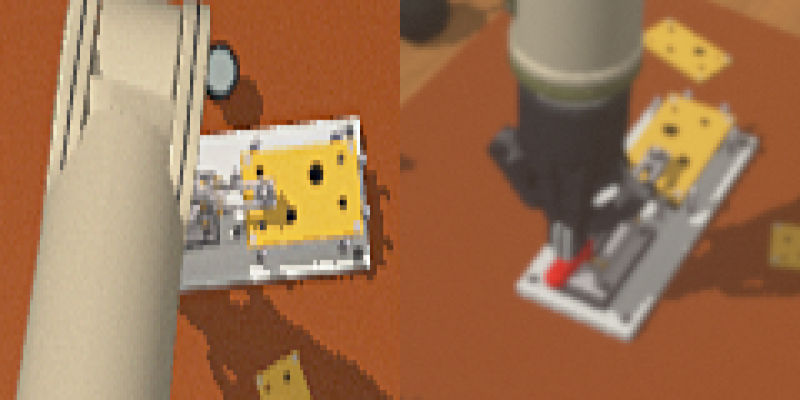

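The side crop shows the grip (550,270) still in front of or between the fingers, which is ambiguous. I'll use the depth to see where the fingers really are.

```bash
python3 - <<'E'
from h import *
p=camera("side"); W=world(p); W0=np.load("side0.npy"); im=p["color"]
new=(W[...,2]-W0[...,2]>.004)|(np.linalg.norm(W-W0,axis=-1)>.02)
for z0 in np.arange(.05,.16,.01):
    m=new&(W[...,2]>z0)&(W[...,2]<z0+.01)&(abs(W[...,1]+.07)<.12)&(abs(W[...,0]-.53)<.12)
    if m.sum(): print(round(z0,2),m.sum(),np.percentile(W[m],[3,50,97],axis=0)[:,:2].round(3).tolist())
print(monitor.get_obs()["grip_width"],monitor.get_obs()["tau"].round(1))
print("cols 283-312")
for r in range(150,196,3): print(r,[(f"{W[r,c,0]*1000:.0f},{W[r,c,1]*1000:.0f},{W[r,c,2]*1000:.0f}"+("R" if im[r,c,0]>2*im[r,c,1] else "")) for c in range(282,310,3)])
save(p,"side2.png",(140,200,265,345),9)
E
```

```text
0.05 1 [[0.533, -0.113], [0.533, -0.113], [0.533, -0.113]]
0.06 1 [[0.531, -0.115], [0.531, -0.115], [0.531, -0.115]]
0.07 2 [[0.525, -0.09], [0.525, -0.089], [0.526, -0.089]]
0.09 7 [[0.526, -0.061], [0.53, -0.058], [0.543, -0.056]]
0.1 31 [[0.52, -0.069], [0.529, -0.057], [0.545, -0.054]]
0.11 33 [[0.52, -0.07], [0.528, -0.059], [0.546, -0.055]]
0.12 25 [[0.521, -0.064], [0.533, -0.057], [0.545, -0.055]]
0.13 39 [[0.511, -0.061], [0.535, -0.055], [0.556, -0.052]]
0.14 111 [[0.502, -0.075], [0.523, -0.057], [0.569, -0.052]]
0.15 77 [[0.493, -0.077], [0.537, -0.056], [0.573, -0.05]]
0.0012748720277991727 [ -0.  -45.6   7.4 -33.6   0.    0.   -0. ]
cols 283-312
150 ['534,-29,243', '528,-31,245', '521,-32,247', '515,-34,249', '511,-40,247', '506,-44,246', '501,-48,245', '498,-57,239', '496,-68,232', '595,-277,12R']
153 ['533,-28,235', '526,-28,239', '521,-33,237', '515,-34,240', '510,-39,239', '505,-44,238', '501,-50,235', '499,-59,228', '496,-69,222', '588,-264,14R']
156 ['535,-30,223', '527,-30,227', '521,-32,229', '514,-34,232', '510,-39,230', '504,-43,229', '500,-49,227', '498,-58,
[... 1422 characters left out ...]
523,-152,27']
186 ['584,-111,14R', '579,-119,10R', '532,-55,101', '526,-61,99', '526,-75,86R', '533,-103,55', '524,-103,60', '524,-120,44', '524,-139,26', '516,-140,30']
189 ['580,-104,12R', '538,-52,88R', '532,-56,89R', '527,-62,86R', '545,-111,27', '532,-102,44', '522,-102,51', '525,-124,27', '518,-128,27', '514,-137,22']
192 ['573,-95,12R', '532,-42,91R', '526,-47,90R', '523,-57,82', '539,-99,30R', '533,-105,28R', '524,-105,34', '520,-115,27', '514,-121,24', '512,-135,13']
195 ['568,-86,12R', '531,-41,82R', '524,-45,81R', '543,-92,22R', '535,-93,26R', '528,-98,26R', '520,-99,30', '515,-106,26', '512,-118,16', '508,-128,9R']<stdin>:9: RuntimeWarning: overflow encountered in scalar multiply
```

View pics/side2.png

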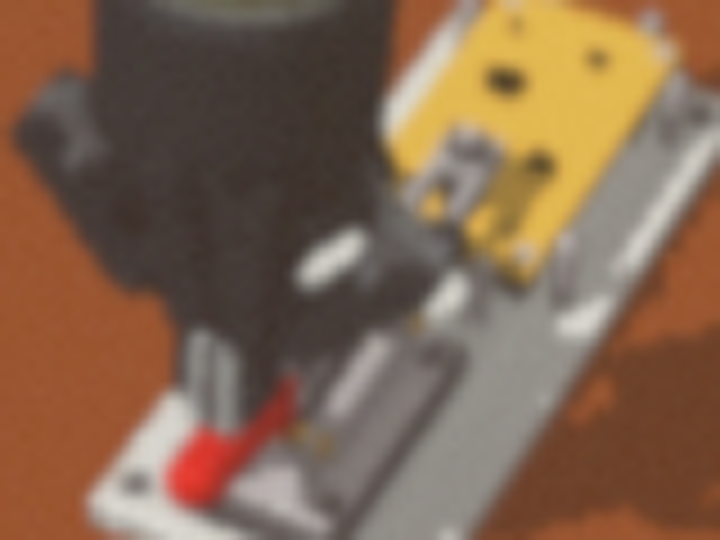

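Depth puts the shut fingertips at z≈0.093, resting on the grip top, while TCP reads 0.0615 with almost no force. I'll raise the arm and measure the tips against the TCP in free air.

>>> step_arm --pt "0 0 0 0.03 0" --pt "0 0 0 0.035 0" --pt "0 0 0 0.035 0" --pt "0 0 0 0 0" --pt "0 0 0 0 0"

```text
clock: 4.92
position: [0.5351, -0.0669, 0.1631]
ee_rot: [0.484, 0.516, -0.482, 0.517]
ft_force: [0.5, 0.2, -0.4]
grip_width: 0.003
```

```bash
python3 - <<'E'
from h import *
o=monitor.get_obs(); print(o["clock"],o["position"].round(4),o["grip_width"],o["ft_force"].round(2))
p=camera("side"); W=world(p); im=p["color"].astype(int)
for z0 in np.arange(.06,.24,.01):
    m=(W[...,2]>z0)&(W[...,2]<z0+.01)&(abs(W[...,1]+.067)<.06)&(abs(W[...,0]-.53)<.06)
    if m.sum(): print(round(z0,2),m.sum(),np.percentile(W[m],[3,50,97],axis=0)[:,:2].round(3).tolist())
T=np.array(p["cam_to_world"])
def proj(P):
    c=T[:3,:3].T@(np.array(P)-T[:3,3]); x,y=c[0]/-c[2],-c[1]/-c[2]; s=1+p["k1"]*(x*x+y*y)
    return round(p["cy"]+p["fy"]*y*s,1),round(p["cx"]+p["fx"]*x*s,1)
print("tcp px",proj(o["position"]),"30 up",proj(o["position"]+[0,0,.03]))
save(p,"side3.png",(110,200,255,345),8)
E
```

```text
4.9167 [ 0.5351 -0.0669  0.1631] 0.0025895884745679326 [ 0.46  0.21 -0.41]
0.06 2 [[0.526, -0.125], [0.53, -0.106], [0.535, -0.087]]
0.07 27 [[0.525, -0.124], [0.534, -0.108], [0.539, -0.042]]
0.08 126 [[0.524, -0.107], [0.532, -0.07], [0.541, -0.04]]
0.09 11 [[0.528, -0.063], [0.532, -0.048], [0.536, -0.044]]
0.19 9 [[0.528, -0.062], [0.532, -0.057], [0.54, -0.055]]
0.2 33 [[0.521, -0.071], [0.53, -0.058], [0.547, -0.055]]
0.21 48 [[0.521, -0.072], [0.529, -0.058], [0.545, -0.055]]
0.22 35 [[0.521, -0.071], [0.53, -0.059], [0.546, -0.054]]
0.23 41 [[0.519, -0.062], [0.535, -0.056], [0.555, -0.053]]
tcp px (np.float64(165.0), np.float64(290.0)) 30 up (np.float64(156.0), np.float64(290.4))
```

View pics/side3.png

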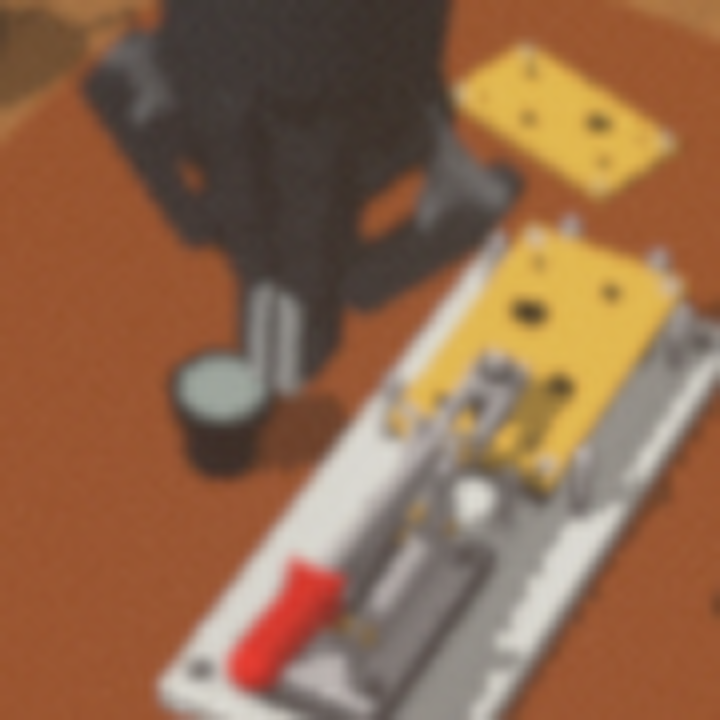

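The tips sit about 30 mm above the reported TCP in free air too (tip ~0.193, reported 0.163), so true tip height = reported z + 0.03. I'll correct for that and descend again with the fingers open.

>>> step_arm --pt "0.05 0 0 0 0" --pt "0.05 0 0 0 0" --pt "0.05 0 0 0 0" --pt "0.05 -0.001 -0.001 -0.02 0" --pt "0.05 0 0 -0.02 0" --pt "0.05 0 0 -0.025 0" --pt "0.05 0 0 -0.025 0" --pt "0.05 0 0 -0.02 0" --pt "0.05 0 0 -0.02 0" --pt "0.05 0 0 0 0" --force 25

```text
clock: 5.8
position: [0.5298, -0.0677, 0.0272]
ee_rot: [0.481, 0.518, -0.485, 0.515]
ft_force: [-1.7, 0.2, -0.4]
grip_width: 0.589
```

>>> step_arm --pt "0 0 0 0 0" --pt "0 0 0 0 0" --pt "0 0 0 0 0" --pt "0 0 0 0 0" --pt "0 0 0 0 0" --pt "0 0 0 0 0"

```text
clock: 6.3
position: [0.5336, -0.0679, 0.0319]
ee_rot: [0.483, 0.516, -0.482, 0.517]
ft_force: [1.7, -0.6, 1.6]
grip_width: 0.2
```

The grip now reads 17 mm, so the handle is held. Lifting along the given curve.

>>> step_arm --pt "0 0 -0.003 0.0155 0" --pt "0 0.0004 -0.003 0.0155 0" --pt "0 0 -0.001 0.008 0" --pt "0 0.0002 -0.001 0.008 0" --pt "0 0.0001 -0.0015 0.0075 0" --pt "0 0.0001 -0.0015 0.0075 0" --pt "0 0.0002 -0.0025 0.005 0" --pt "0 0.0002 -0.0025 0.005 0" --pt "0 0 0 0 0"

```text
clock: 7.05
position: [0.5344, -0.0833, 0.1037]
ee_rot: [0.483, 0.517, -0.482, 0.517]
ft_force: [2.3, 2.0, -0.2]
grip_width: 0.203
```

>>> step_arm --pt "0 0.0003 -0.0045 0.004 0" --pt "0 0.0003 -0.0045 0.004 0" --pt "0 0.0003 -0.0045 0.001 0" --pt "0 0.0003 -0.0045 0.001 0" --pt "0 0.0003 -0.0045 0.0005 0" --pt "0 0.0003 -0.0045 0.0005 0" --pt "0 0.0003 -0.004 0 0" --pt "0 0 -0.003 0 0" --pt "0 0 0 0 0" --pt "0 0 0 0 0"

```text
clock: 7.88
position: [0.5367, -0.1176, 0.1149]
ee_rot: [0.483, 0.516, -0.482, 0.517]
ft_force: [2.5, 1.3, 6.5]
grip_width: 0.199
```

```bash
python3 - <<'E'
from h import *
o=monitor.get_obs(); print(o["clock"],o["position"].round(4),o["grip_width"],o["ft_force"].round(2))
p=camera("side"); save(p,"side4.png",(80,200,235,355),6)
E
```

```text
7.8833 [ 0.5367 -0.1176  0.1149] 0.19927100081978397 [2.49 1.29 6.47]
```

View pics/side4.png

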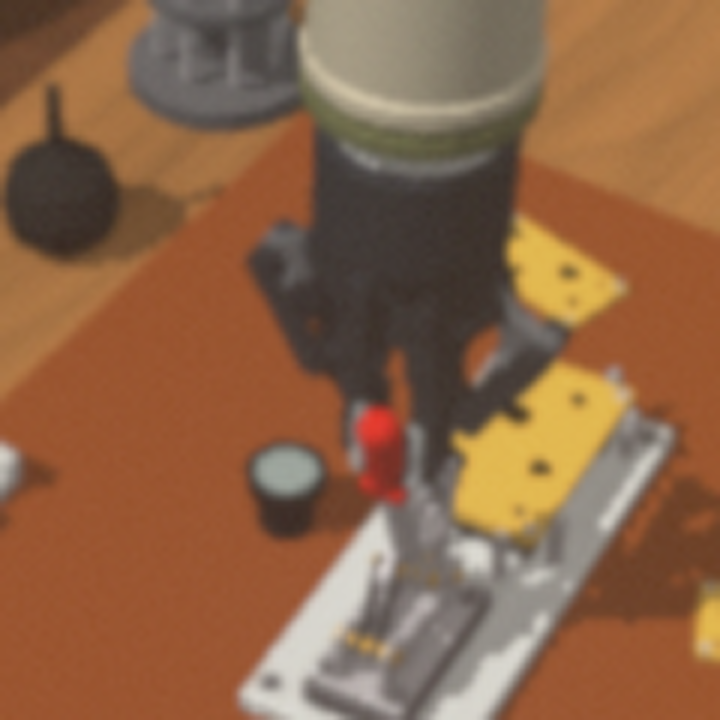

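The grip is now upright (px 380,450 in the crop) and the arm is off the plate. Releasing, rising, and moving over the plate, then re-measuring the plate and clamp.

>>> step_arm --pt "0.045 0 0 0 0" --pt "0.045 0 0 0 0" --pt "0.045 0 0 0 0" --pt "0.045 0 0 0.02 0" --pt "0.045 0 0 0.03 0" --pt "0.045 0 0 0.035 0" --pt "0.045 0 0 0.01 0"

```text
clock: 8.52
position: [0.5375, -0.1186, 0.2135]
ee_rot: [0.484, 0.515, -0.482, 0.518]
ft_force: [0.5, -0.0, 1.0]
grip_width: 0.529
```

>>> step_arm --pt "0.085 0.002 -0.029 0 0" --pt "0.085 0.002 -0.029 0 0" --pt "0.085 0.002 -0.029 0 0" --pt "0.085 0.002 -0.029 0 0" --pt "0.085 0.002 -0.03 0 0" --pt "0.085 0 0 0 0"

```text
clock: 9.02
position: [0.544, -0.2704, 0.2087]
ee_rot: [0.484, 0.514, -0.486, 0.515]
ft_force: [-0.8, -1.3, -0.4]
grip_width: 0.995
```

```bash
python3 - <<'E'
from h import *
from scipy.spatial.transform import Rotation as R
o=monitor.get_obs(); print(o["clock"],o["position"].round(4),o["grip_width"],R.from_quat(o["ee_rot"]).as_matrix()[:,1].round(3))
p=camera("side"); W=world(p); im=p["color"].astype(int); W0=np.load("side0.npy")
m=(im[...,0]>150)&(im[...,2]<110)&(im[...,1]>110)&(abs(W[...,0]-.547)<.045)&(abs(W[...,1]+.263)<.07)&(abs(W[...,2]-.038)<.006)
w=W[m]; print("plate",m.sum(),cv2.minAreaRect((w[:,:2]*1000).astype(np.float32)),np.percentile(w,[1,50,99],axis=0).round(4).tolist())
# clamp arm/handle: points above .05 near clamp
for z0 in np.arange(.05,.2,.015):
    m=(W[...,2]>z0)&(W[...,2]<z0+.015)&(abs(W[...,1]+.13)<.07)&(abs(W[...,0]-.535)<.03)
    if m.sum(): print(round(z0,3),m.sum(),np.percentile(W[m],[3,50,97],axis=0)[:,:2].round(3).tolist())
# fingertips
m=(abs(W[...,1]+.263)<.03)&(abs(W[...,0]-.547)<.07)&(W[...,2]>.1)&(W[...,2]<.26)
for s in(-1,1):
    q=W[m&((W[...,0]-.547)*s>.0)]; q=q[q[:,2]<np.percentile(q[:,2],2)+.012]; print("tip",s,np.percentile(q,[3,50,97],axis=0).round(4).tolist())
save(p,"side5.png",(80,200,235,355),6)
E
```

```text
9.0167 [ 0.544  -0.2704  0.2087] 0.9949090200307646 [ 0.998  0.06  -0.002]
plate 571 ((540.9989624023438, -267.8525085449219), (73.53822326660156, 131.3331756591797), 15.327881813049316) [[0.5131, -0.326, 0.033], [0.5416, -0.2666, 0.0378], [0.5791, -0.2052, 0.0413]]
0.05 86 [[0.522, -0.165], [0.532, -0.106], [0.548, -0.095]]
0.065 49 [[0.529, -0.161], [0.534, -0.136], [0.545, -0.104]]
0.08 56 [[0.529, -0.161], [0.535, -0.124], [0.545, -0.111]]
0.095 56 [[0.53, -0.178], [0.535, -0.151], [0.543, -0.118]]
0.11 43 [[0.53, -0.166], [0.536, -0.155], [0.546, -0.115]]
0.125 6 [[0.534, -0.114], [0.537, -0.11], [0.543, -0.106]]
0.14 33 [[0.527, -0.12], [0.53, -0.106], [0.542, -0.102]]
0.155 26 [[0.527, -0.11], [0.53, -0.1], [0.541, -0.095]]
0.17 29 [[0.526, -0.102], [0.53, -0.095], [0.543, -0.091]]
0.185 25 [[0.529, -0.104], [0.534, -0.097], [0.541, -0.092]]
tip -1 [[0.4927, -0.2701, 0.2529], [0.4959, -0.2643, 0.2575], [0.5013, -0.2612, 0.2594]]
tip 1 [[0.585, -0.2757, 0.2539], [0.5865, -0.2613, 0.2573], [0.5939, -0.2572, 0.2599]]
```

View pics/side5.png

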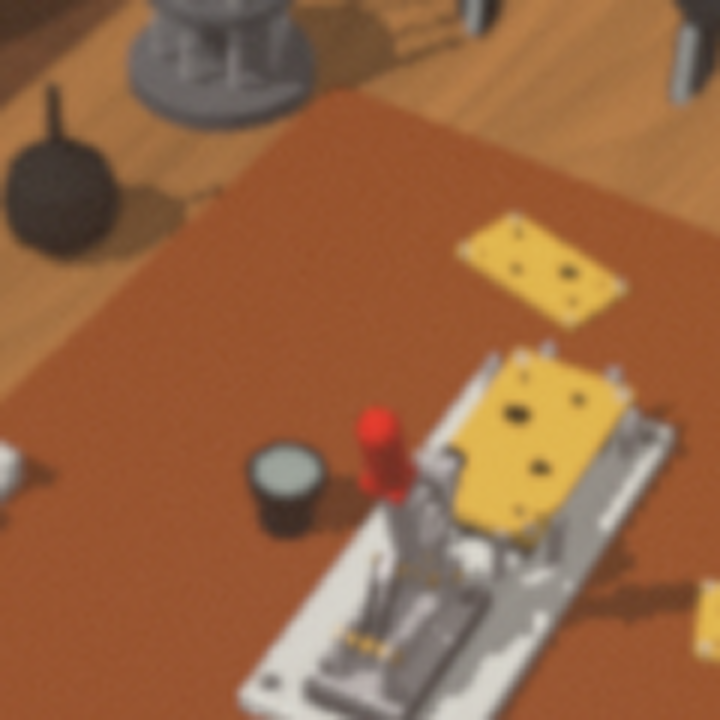

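The clamp arm is upright over its pivot (y≈-0.16, up to z≈0.12) and the grip is near (y -0.11, z 0.163), so it's fully open. The plate is still in its pins, centre ≈(0.546,-0.265). Descending in part, then reading the pose.

>>> step_arm --pt "0.085 0 0 -0.03 0" --pt "0.085 0 0 -0.035 0" --pt "0.085 0 0 -0.035 0" --pt "0.085 0 0 -0.035 0" --pt "0.085 0 0 -0.03 0" --pt "0.085 0 0 0 0" --pt "0.085 0 0 0 0" --pt "0.085 0 0 0 0" --force 50

```text
clock: 9.73
position: [0.5471, -0.2641, 0.046]
ee_rot: [0.483, 0.516, -0.483, 0.517]
ft_force: [-0.0, -0.7, 0.7]
grip_width: 0.998
```

```bash
python3 - <<'E'
from h import *
o=monitor.get_obs(); print(o["position"].round(4))
p=camera("side"); W=world(p); zc=o["position"][2]
m=(abs(W[...,1]+.263)<.025)&(abs(W[...,0]-.547)<.07)&(W[...,2]>.06)&(W[...,2]<.15)
for s in(-1,1):
    q=W[m&((W[...,0]-.547)*s>.02)]; print("tip",s,len(q),np.percentile(q[:,2],[0,1,3,5]).round(4),np.percentile(q[q[:,2]<np.percentile(q[:,2],2)+.015],[3,97],axis=0).round(4).tolist())
E
```

```text
[ 0.5471 -0.2641  0.046 ]
tip -1 146 [0.0908 0.0951 0.0977 0.0997] [[0.4903, -0.2713, 0.0942], [0.5033, -0.255, 0.1102]]
tip 1 147 [0.0918 0.0925 0.0957 0.097 ] [[0.5884, -0.2691, 0.0923], [0.602, -0.2483, 0.1081]]
```

The tips sit 44 mm above the reported z when open (31 + 13, as described). Descending 56 mm puts the closed tips at about 28 mm, just under the plate. Then close.

>>> step_arm --pt "0.085 0 0 -0.02 0" --pt "0.085 0 0 -0.02 0" --pt "0.085 0 0 -0.016 0" --pt "0.085 0 0 0 0" --pt "0.055 0 0 0 0" --pt "0.055 0 0 0 0" --pt "0.055 0 0 0 0" --pt "0.055 0 0 0 0" --pt "0.055 0 0 0 0" --force 50

```text
clock: 10.53
position: [0.5475, -0.2645, -0.0093]
ee_rot: [0.484, 0.515, -0.482, 0.517]
ft_force: [-1.6, 0.3, 5.4]
grip_width: 0.732
```

>>> step_arm --pt "0.055 0 0 0.004 0" --pt "0.055 0 0 0.006 0" --pt "0.055 0 0 0.01 0" --pt "0.055 0 0 0.015 0" --pt "0.055 0 0 0.015 0" --pt "0.055 0 0 0.02 0" --pt "0.055 0 0 0.02 0" --pt "0.055 0 0 0.02 0" --pt "0.055 0 0 0 0" --pt "0.055 0 0 0 0"

```text
clock: 11.37
position: [0.5467, -0.2641, 0.0996]
ee_rot: [0.483, 0.516, -0.482, 0.517]
ft_force: [0.5, 0.6, -4.5]
grip_width: 0.73
```

```bash
python3 - <<'E'
from h import *
o=monitor.get_obs(); print(o["clock"],o["position"].round(4),o["grip_width"],o["ft_force"].round(2))
p=camera("side"); W=world(p); im=p["color"].astype(int)
m=(im[...,0]>140)&(im[...,2]<110)&(im[...,1]>100)&(abs(W[...,0]-.547)<.07)&(abs(W[...,1]+.263)<.09)&(W[...,2]>.08)
w=W[m]; w=w[abs(w[:,2]-np.median(w[:,2]))<.02]; A=np.c_[w[:,:2]-w[:,:2].mean(0),np.ones(len(w))]; print("plate",len(w),np.linalg.lstsq(A,w[:,2],rcond=None)[0].round(3),np.percentile(w,[1,50,99],axis=0).round(4).tolist())
W=np.load("side0.npy"); m=(abs(W[...,0]-.55)<.13)&(abs(W[...,1]-.235)<.2)&(W[...,2]>.016)&(W[...,2]<.027)
w=W[m]; print("tray rim",cv2.minAreaRect((w[:,:2]*1000).astype(np.float32)))
W=np.load("top0.npy"); m=(abs(W[...,0]-.55)<.13)&(abs(W[...,1]-.235)<.2)&(W[...,2]>.016)&(W[...,2]<.027)
w=W[m]; print("tray rim",cv2.minAreaRect((w[:,:2]*1000).astype(np.float32)))
save(p,"side6.png",(60,200,235,375),5)
E
```

```text
11.3667 [ 0.5467 -0.2641  0.0996] 0.7297383837159874 [ 0.53  0.55 -4.55]
plate 585 [0.    0.001 0.145] [[0.5115, -0.315, 0.1405], [0.5475, -0.2489, 0.1454], [0.5784, -0.2045, 0.1495]]
tray rim ((544.802978515625, 235.55899047851562), (300.8934020996094, 175.59259033203125), 79.33042907714844)
tray rim ((546.696533203125, 235.4656982421875), (300.7195129394531, 172.6562042236328), 79.10234069824219)
```

View pics/side6.png

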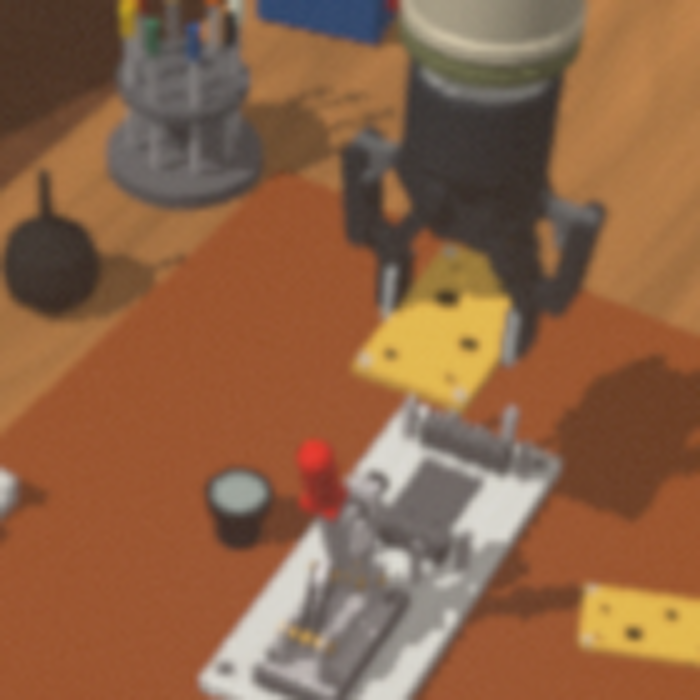

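The plate hangs level (top z 0.145, slope ~0), the clamp is still open and the fixture is empty. Raising the plate above the clamp handle and carrying it to the bay centre (0.556, 0.2885), turning -0.255 rad.

>>> step_arm --pt "0.055 0 0 0.01 0" --pt "0.055 0 0 0.02 0" --pt "0.055 0 0 0.025 0" --pt "0.055 0 0 0.025 0" --pt "0.055 0 0 0.01 0" --pt "0.055 0 0.01 0 0" --pt "0.055 0 0.02 0 0" --pt "0.055 0 0.026 0 0" --pt "0.055 0 0.026 0 0" --pt "0.055 0 0.026 0 0" --pt "0.055 0 0.026 0 0" --pt "0.055 0 0.026 0 0"

```text
clock: 12.42
position: [0.5448, -0.1014, 0.1861]
ee_rot: [0.482, 0.517, -0.483, 0.516]
ft_force: [0.4, -0.1, -4.7]
grip_width: 0.731
```

>>> step_arm --pt "0.055 0 0.028 0 0" --pt "0.055 0.001 0.028 0 -0.03" --pt "0.055 0.001 0.028 0 -0.03" --pt "0.055 0.001 0.028 0 -0.03" --pt "0.055 0.001 0.028 0 -0.03" --pt "0.055 0.001 0.028 0 -0.03" --pt "0.055 0.001 0.028 0 -0.03" --pt "0.055 0.001 0.028 0 -0.03" --pt "0.055 0.001 0.028 0 -0.03" --pt "0.055 0.001 0.028 0 -0.015" --pt "0.055 0.001 0.028 0 0" --pt "0.055 0 0.028 0 0"

```text
clock: 13.42
position: [0.5545, 0.234, 0.1859]
ee_rot: [-0.544, -0.451, 0.546, -0.451]
ft_force: [0.0, 0.1, -3.5]
grip_width: 0.724
```

>>> step_arm --pt "0.055 0 0.022 0 0" --pt "0.055 0 0.016 0 0" --pt "0.055 0 0.012 0 0" --pt "0.055 0 0.006 0 0" --pt "0.055 0 0 0 0" --pt "0.055 0 0 0 0"

```text
clock: 13.92
position: [0.5563, 0.2868, 0.1879]
ee_rot: [-0.545, -0.45, 0.545, -0.451]
ft_force: [0.6, -1.1, -3.7]
grip_width: 0.725
```

```bash
cat > m.py <<'E'
from h import *
from scipy.spatial.transform import Rotation as R
o=monitor.get_obs(); print(o["clock"],o["position"].round(4),o["grip_width"],o["ft_force"].round(2),R.from_quat(o["ee_rot"]).as_matrix()[:,1].round(3))
for c in("side","top"):
    p=camera(c); W=world(p); im=p["color"].astype(int)
    m=(im[...,0]>130)&(im[...,2]<110)&(im[...,1]>95)&(im[...,0]>1.5*im[...,2])&(abs(W[...,0]-.556)<.09)&(abs(W[...,1]-.295)<.1)
    w=W[m]
    if len(w)<30: print(c,len(w)); continue
    w=w[abs(w[:,2]-np.median(w[:,2]))<.015]; A=np.c_[w[:,:2]-w[:,:2].mean(0),np.ones(len(w))]
    print(c,"plate",len(w),np.linalg.lstsq(A,w[:,2],rcond=None)[0].round(3),cv2.minAreaRect((w[:,:2]*1000).astype(np.float32)))
    m=(abs(W[...,0]-.55)<.13)&(abs(W[...,1]-.235)<.2)&(W[...,2]>.016)&(W[...,2]<.027)
    print("rim",cv2.minAreaRect((W[m][:,:2]*1000).astype(np.float32)))
    if c=="side": S=p
E
python3 m.py
```

```text
13.9167 [0.5563 0.2868 0.1879] 0.7246128840114092 [ 0.58 -1.15 -3.65] [ 0.982 -0.188  0.   ]
side plate 1171 [ 0.001 -0.003  0.234] ((554.69873046875, 287.1168212890625), (115.89527893066406, 66.19366455078125), 78.61099243164062)
rim ((544.6187133789062, 235.72830200195312), (300.41522216796875, 175.5352325439453), 79.0897216796875)
top plate 392 [-0.002 -0.007  0.235] ((551.1783447265625, 259.1953125), (59.98476028442383, 64.63850402832031), 80.0177230834961)
rim ((542.1480712890625, 213.2246551513672), (255.2147216796875, 172.44342041015625), 79.09759521484375)
```

The plate is level, aligned (78.6° vs tray 79.1°) and centred over the bay. Lowering.

>>> step_arm --pt "0.055 0 0 -0.015 0" --pt "0.055 0 0 -0.03 0" --pt "0.055 0 0 -0.03 0" --pt "0.055 0 0 -0.03 0" --pt "0.055 0 0 -0.03 0" --pt "0.055 0 0 -0.025 0" --pt "0.055 0 0 -0.015 0" --pt "0.055 0 0 -0.01 0" --pt "0.055 0 0 -0.006 0" --pt "0.055 0 0 -0.004 0" --pt "0.055 0 0 0 0" --pt "0.055 0 0 0 0"

```text
clock: 15.02
position: [0.5568, 0.2883, -0.0059]
ee_rot: [0.545, 0.451, -0.544, 0.451]
ft_force: [0.1, 0.0, -3.4]
grip_width: 0.731
```

```bash
python3 m.py
```

```text
15.0167 [ 0.5568  0.2883 -0.0059] 0.7310014145152213 [ 0.12  0.05 -3.44] [ 0.982 -0.187  0.001]
side plate 839 [0.004 0.002 0.04 ] ((555.9383544921875, 288.80340576171875), (115.96648406982422, 67.07722473144531), 78.72554779052734)
rim ((544.6549072265625, 235.7178497314453), (300.11822509765625, 176.24734497070312), 78.91651153564453)
top plate 264 [-0.015 -0.003  0.041] ((551.7380981445312, 259.4645080566406), (55.03208923339844, 63.77540969848633), 78.08637237548828)
rim ((538.6852416992188, 193.74960327148438), (215.53492736816406, 172.69598388671875), 79.08087921142578)
```

>>> step_arm --pt "0.055 0 0 -0.006 0" --pt "0.055 0 0 -0.006 0" --pt "0.055 0 0 -0.005 0" --pt "0.055 0 0 -0.004 0" --pt "0.055 0 0 -0.003 0" --pt "0.055 0 0 0 0" --pt "0.055 0 0 0 0"

```text
clock: 15.7
position: [0.5561, 0.2881, -0.0311]
ee_rot: [-0.545, -0.451, 0.545, -0.451]
ft_force: [-1.0, 0.9, -3.8]
grip_width: 0.728
```

>>> step_arm --pt "0.055 0 0 -0.001 0" --pt "0.055 0 0 0 0"

```text
clock: 15.87
position: [0.5562, 0.2882, -0.0315]
ee_rot: [0.545, 0.451, -0.545, 0.451]
ft_force: [-2.7, -0.5, 1.8]
grip_width: 0.727
```

>>> step_arm --pt "0.055 0 0 -0.001 0" --pt "0.055 0 0 0 0"

```text
clock: 16.03
position: [0.5563, 0.2882, -0.0315]
ee_rot: [0.545, 0.451, -0.545, 0.451]
ft_force: [-6.7, -3.4, 12.5]
grip_width: 0.731
```

The tips or plate touch the floor (force rises to 12 N). Backing off 1 mm and opening gradually.

>>> step_arm --pt "0.055 0 0 0.001 0" --pt "0.066 0 0 0 0" --pt "0.07 0 0 0 0" --pt "0.076 0 0 0 0" --pt "0.082 0 0 0 0" --pt "0.085 0 0 0 0" --pt "0.085 0 0 0 0" --pt "0.085 0 0 0 0"

```text
clock: 16.7
position: [0.5561, 0.2882, -0.0319]
ee_rot: [0.545, 0.451, -0.545, 0.451]
ft_force: [0.7, 0.5, 0.4]
grip_width: 0.994
```

```bash
python3 m.py
```

```text
16.7 [ 0.5561  0.2882 -0.0319] 0.9943158358076617 [0.74 0.47 0.43] [ 0.982 -0.187  0.   ]
side plate 836 [ 0.002 -0.005  0.01 ] ((557.0106201171875, 289.8289794921875), (114.83743286132812, 69.17977142333984), 79.18688201904297)
rim ((544.18505859375, 235.30384826660156), (301.6952819824219, 174.7467803955078), 79.47917938232422)
top plate 278 [-0.027 -0.006  0.01 ] ((582.1617431640625, 258.8243713378906), (66.9623031616211, 128.1179962158203), 78.92911529541016)
rim ((541.1057739257812, 207.8737030029297), (244.1870574951172, 172.52320861816406), 79.24012756347656)
```

The plate is released and lies flat (top at z 0.010). Retreating straight up, then a final look.

>>> step_arm --pt "0.085 0 0 0.01 0" --pt "0.085 0 0 0.02 0" --pt "0.085 0 0 0.03 0" --pt "0.085 0 0 0.035 0" --pt "0.085 0 0 0.035 0" --pt "0.085 0 0 0.035 0" --pt "0.085 0 0 0.03 0" --pt "0.085 0 0 0 0" --pt "0.085 0 0 0 0" --pt "0.085 0 0 0 0"

```text
clock: 17.63
position: [0.5557, 0.288, 0.163]
ee_rot: [-0.545, -0.451, 0.545, -0.451]
ft_force: [1.3, 0.5, -0.3]
grip_width: 1.001
```

```bash
cat >> m.py <<'E'
save(S,"side7.png",s=1.42)
E
python3 m.py
```

```text
17.6333 [0.5557 0.288  0.163 ] 1.0011886951403266 [ 1.33  0.54 -0.28] [ 0.982 -0.187 -0.   ]
side plate 1362 [-0.006 -0.001  0.01 ] ((556.6875, 287.21527099609375), (119.85208129882812, 69.79942321777344), 79.29182434082031)
rim ((544.8029174804688, 235.2598876953125), (301.155029296875, 174.84835815429688), 79.33190155029297)
top plate 580 [ 0.002 -0.001  0.01 ] ((584.6997680664062, 277.72625732421875), (129.9768524169922, 127.00407409667969), 79.02981567382812)
rim ((542.4427490234375, 213.51467895507812), (256.5245666503906, 172.5939178466797), 78.95117950439453)
```

View pics/side7.png

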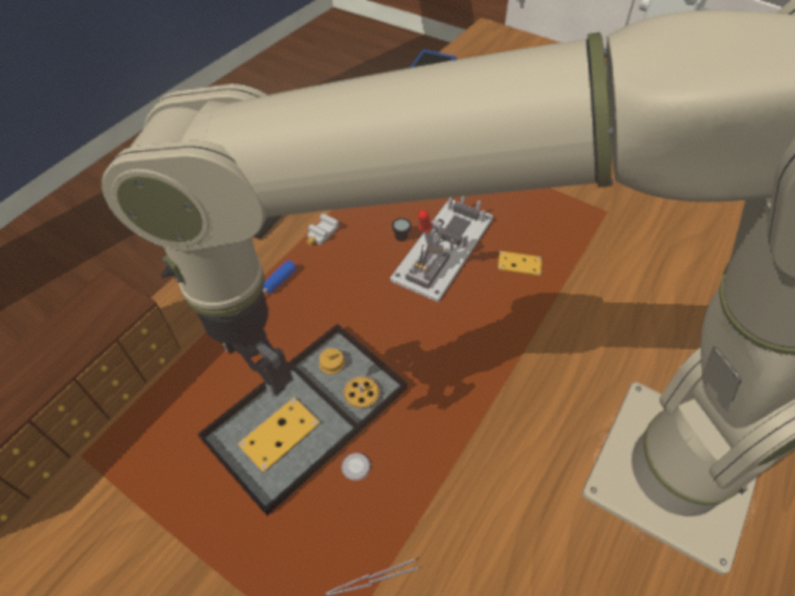

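The plate lies flat in the middle of the bay (px 280,435), the grip is upright at (424,220), and the bystanders look undisturbed. Handing in.

```bash
python3 -c "
from workcell import ticket; print(ticket.hand_in())"
```

```text
the job is handed in; nothing more can be done
None
```

I flipped the clamp open by its red grip, lifted the largest brass plate level out of its pins, and laid it same face up in the middle of the empty bay. The job was handed in after about 18 s of robot time.

**Last checks:**
- **Plate:** its top is at z ≈ 10 mm (11 mm expected lying on the bay floor). It is level to under 0.01 rad and about 2 mm from the bay centre. Its length is at 79.3°, the same as the tray's.
- **Release and clamp:** the gripper is clear above the plate. The clamp grip and arm are still upright. I judged the clamp from pictures and depth only, as there is no direct reading of its angle.
- **Bystanders:** they look undisturbed in the last picture, but I did not re-measure them.

**What failed or disagreed:**
- **First grip attempt:** it closed on nothing, with the shut fingertips resting on top of the red grip. The fingertips sit about 30 mm higher than the reported tool position, so I measured that offset in the depth picture and corrected for it.
- **Contact when laying down:** the fingertips or the plate met the tray floor at about 12 N. I backed off 1 mm before opening the gripper.
- **Top camera:** the final plate outline from this camera was unreliable, because the arm was in view and other brass- or wood-coloured pixels were probably picked up. The plate position and angle above come from the side camera. Both cameras agree on its height.

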